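Find the full module carton by its weight and stock it

ROBOT

A 6-joint arm with a two-finger parallel gripper is mounted at the origin on the work surface. World frame = base frame: x ahead of the robot, y to its left, z up, the work surface at z = 0. Lengths are in m, angles in rad, forces in N, time in s.
With the tool pointing down it reaches from about 0.3 to 0.775 m from the base axis. Payload 14.6 kg.
Tool frame: the origin (TCP) lies at the very end of the fingers, on their centre line; the grasp point (between the pads) lies 19 mm behind it; z points along the fingers, y is the line along which they close (so a half turn about z gives the same grasp; the last joint's range is limited). The gripper opens to 85 mm and grips with 20 to 120 N. Pads are 22 mm wide; open, the fingers measure 114 mm over their backs; the gripper's body (76 mm by 85 mm) begins 54 mm behind the grasp point. The pads swing forward as they close: fully open they stand 13 mm farther back than shut.
Start: joints at [-1.253, 0.3, 1.521, -0, 1.321, -0.067], TCP at [0.206, -0.51, 0.231] pointing down, gripper open.
Joint ranges: [-3.03, 3.03], [-0.79, 2.21], [0.23, 2.52], [-1.04, 4.18], [0, 3.07], [-2.55, 2.55]. Speed limits (rad/s): [2.22, 2.22, 2.57, 3.14, 3.14, 3.14].

INTERFACE

Orientations are given as a rotation vector (axis times angle).
In Python, from plant import bot gives the robot as it stands.
- The arm moves only by the tool step_arm, never from a script. Its argument "series" is a list that holds one entry, the list of rows, each a list of 5 numbers: the shift along the tool's x, y, z in mm, then the turn about the tool's z in degrees, then the opening in per cent of the stroke, from 0 (shut) to 100 (fully open). A call has 1 to 8 rows; each row shifts and turns the commanded pose from where the row before left it, along the tool's axes as they then stand; what a row does not reach is not made up. A row lasts 1/12 s, in which the tool goes at most 41.7 mm and 7.16 degrees, less where a joint would pass 70% of its speed; a pose out of reach is approached as far as the arm can. A call with a gripper value outside its range is refused whole. The fingers move at their own pace and stop on an object; "squeeze" is the grip in N (left out, the last holds). Time passes only in rows, so rows that do not move let the fingers close. It gives the time, the measured TCP pose, the force, the opening and the grip force at its end, in the units of the state.
- bot.get_obs(): the state, without advancing time (a new reading comes with each control period).
- bot.get_image(name): name is "scene" or "side" or "wrist"; returns the picture (480x640x3 uint8, blue, green, red); there is no depth.
- bot.camera_params(name): a dict with "fx", "fy", "cx", "cy" (pixels), "eye" and "rotation" of the camera in the world; the wrist camera has in their place "hand_eye" (4x4, takes a point from camera to tool coordinates, whose origin is the TCP and whose axes are the flange's). Camera axes: x right, y up, looking along -z (the intrinsics and any distortion apply to the point x, -y, -z); pixel columns grow to the right and rows downward; lengths in m; the calibration is good to about 2 mm. A picture is of the moment at which its call begins: read the wrist's pose just before it. camera_params takes no time and is no camera call.
- bot.hand_in(): hands the job in; it is judged then, once.
The state is a dict: "t": time; "joint_pos": joint angles; "qvel": joint speeds; "joint_torque": joint torques, N m; "eef_pos": TCP position; "eef_rot": TCP orientation; "wrist_force": force on the tool from outside, world axes, zero at the start; "torque": the same for the moment, N m; "grip_width": opening from 0.0 (shut) to 1.0 (fully open); "grasp_force": force on a finger pad.
Only numpy, scipy, OpenCV 4.12 (cv2) and the standard library are available. Lean on these libraries where they do the work, as an engineer would, in place of code of your own. Each camera call takes 0.05 s, during which the arm holds its last target. There are 200 camera calls.

TASK

Of the two identical white cartons on the electronics bench, one still holds its module and the other is empty, and only their weight tells. Find the full one by feel and set it down, flat and without dropping it, in the grey stock tray; the empty one must stay, or be put back flat, where it stood.

Things in the scene. Friction and masses are not known exactly. Their poses are not given: they have to be found in the camera images.
- carton_1: One of two identical closed white cartons, stiff, 52 mm (its x) by 90 mm (its y) by 50 mm tall, grey printed bands; standing flat, free to grip from above across the 52 mm. Origin: centre of its underside, z up. The full one (either of the two) weighs 320 to 460 g, the empty one 50 to 85 g: only the weight felt on lifting tells (over 3 N, under 1 N). They stand 0.14 to 0.3 m apart.
- carton_2: One of two identical closed white cartons, stiff, 52 mm (its x) by 90 mm (its y) by 50 mm tall, grey printed bands; standing flat, free to grip from above across the 52 mm. Origin: centre of its underside, z up. The full one (either of the two) weighs 320 to 460 g, the empty one 50 to 85 g: only the weight felt on lifting tells (over 3 N, under 1 N). They stand 0.14 to 0.3 m apart.
- tray: Open grey plastic stock tray, fixed to the bench, 170 mm (its x) by 200 mm (its y), 30 mm high, walls and floor 5 mm thick, empty. Origin: centre of its underside on the bench. It stands left or right of the cartons; a breadboard on a black plate (not to be used) lies on the other side.

How it is judged:
By the outcome, as a careful person would: the job done as asked, in the order asked, and still so for the second after the job is handed in, with the robot touching nothing.
It also fails if it takes over 56 s, if anything falls off the work surface, if the arm or the gripper's body presses on something with over 40 N, if the wrist force passes 120 N, or if a joint passes its speed limit or range.

## Working session

There is one attempt and no reset: what is moved stays moved. The work goes in short steps, Python scripts to look and compute and a tool call to move; the robot and the scene stay as the last step left them, time stands still between calls to the robot, and variables do not carry over. Pictures are saved under pics/ and viewed, at most 10 in all, crops included, and the job is handed in when it is done.

Besides the shell and the picture viewer there is one more tool, called after "Emit:" by a JSON object that holds its "fn" and its "kwargs". step_arm: Moves the arm, as the interface text tells. Its arguments: {"type":"object","properties":{"series":{"type":"array","items":{"type":"array","items":{"type":"array","items":{"type":"number"}}}},"squeeze":{"type":"number"}},"required":["series"]}

```bash
mkdir -p pics; python3 - <<'E'
from plant import bot
import cv2
o=bot.get_obs(); print({k:o[k] for k in('t','eef_pos','eef_rot','wrist_force','grip_width')})
for n in('scene','side'):
    cv2.imwrite(f'pics/{n}0.png',bot.get_image(n)); print(n,bot.camera_params(n))
print(bot.camera_params('wrist'))
E
```

```text
{'t': 0.0, 'eef_pos': array([ 0.20636983, -0.5095472 ,  0.23069545]), 'eef_rot': array([-3.08244344e+00, -6.00510777e-01,  2.75823972e-04]), 'wrist_force': array([-0.14829388,  0.15028093, -0.77279281]), 'grip_width': 1.000051524203562}
scene {'fx': 441.7961423281859, 'fy': 441.7961423281859, 'cx': 321.0869495300089, 'cy': 247.15359467161812, 'eye': array([1.28632508, 0.16206387, 0.66452376]), 'rotation': array([0.63474596, 0.76348404, 1.65553161])}
side {'fx': 527.5469661767308, 'fy': 527.5469661767308, 'cx': 316.1525659126861, 'cy': 245.66255417032284, 'eye': array([0.13562451, 0.77907541, 0.53778877]), 'rotation': array([ 0.30554483, -1.37757083, -2.31807786])}
{'fx': 380.37433307470513, 'fy': 380.37433307470513, 'cx': 312.39248790742135, 'cy': 242.6381010117332, 'hand_eye': array([[-9.91106263e-05,  9.48486703e-01,  3.16816925e-01,
         8.07400637e-02],
       [ 9.99999984e-01,  1.40185523e-04, -1.06855024e-04,
        -8.34740815e-05],
       [-1.45763716e-04,  3.16816909e-01, -9.48486702e-01,
        -1.43235296e-01],
       [ 0.00000000e+00,  0.00000000e+00,  0.00000000e+00,
         1.00000000e+00]])}
```

View pics/scene0.png

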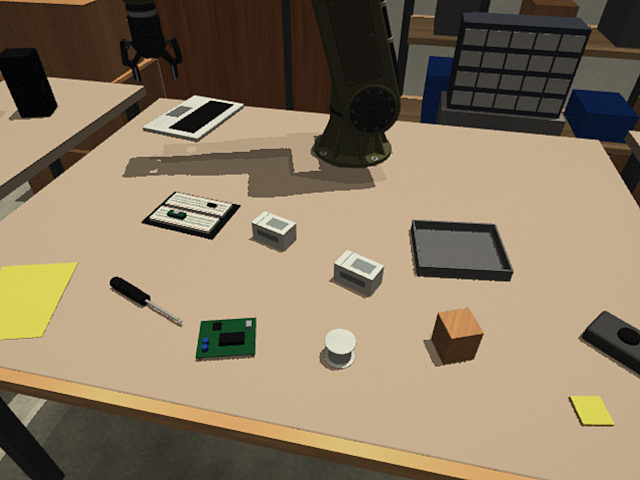

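View pics/side0.png

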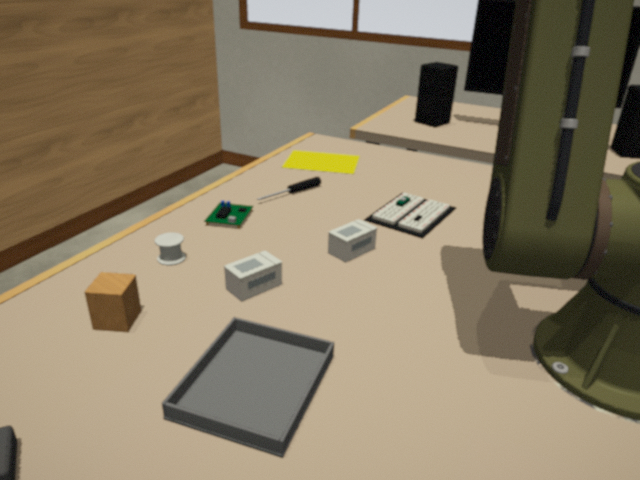

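Scene: cartons at about (274,230) and (359,272), tray (460,250), breadboard (192,213). Side: cartons at about (353,240) and (254,275), tray corners about (237,322), (333,347), (283,447), (167,408). I'll enlarge the cartons.

```bash
python3 - <<'E'
import cv2,numpy as np
a=cv2.imread('pics/scene0.png')[205:297,245:389]; b=cv2.imread('pics/side0.png')[215:303,220:380]
a=cv2.resize(a,None,fx=5,fy=5,interpolation=cv2.INTER_CUBIC);b=cv2.resize(b,None,fx=5,fy=5,interpolation=cv2.INTER_CUBIC)
cv2.imwrite('pics/a.png',a);cv2.imwrite('pics/b.png',b)
E
```

```text
(no output)
```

View pics/a.png

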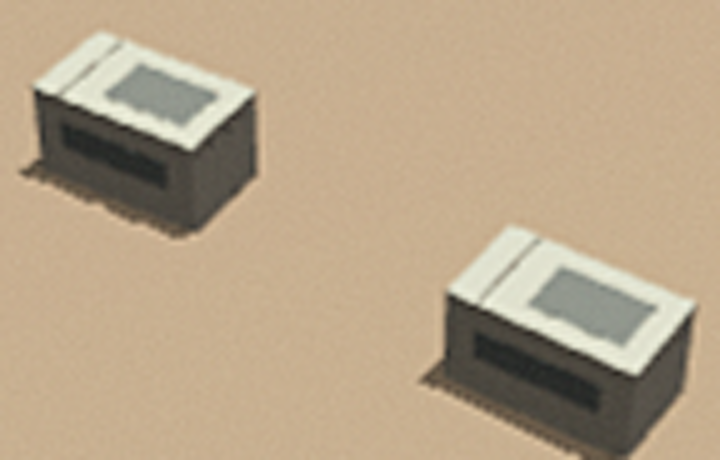

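View pics/b.png

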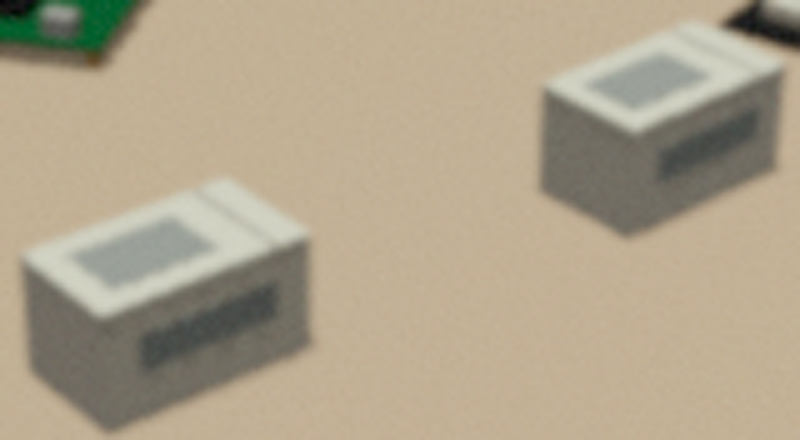

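```bash
cat > h.py <<'E'
from plant import bot
import numpy as np
from scipy.spatial.transform import Rotation as R
def hit(n,px,z):
    c=bot.camera_params(n);px=np.atleast_2d(px).astype(float)
    d=np.c_[(px[:,0]-c['cx'])/c['fx'],-(px[:,1]-c['cy'])/c['fy'],-np.ones(len(px))]
    r=np.array(c['rotation']); d=R.from_rotvec(r).apply(d) if r.ndim==1 else d@r.T
    return c['eye']+d*((z-c['eye'][2])/d[:,2])[:,None]
E
python3 - <<'E'
from h import *
np.set_printoptions(precision=4,suppress=True)
D={'A':{'scene':[(35,91),(103,32),(257,94),(194,151)],'side':[(784,70),(690,22),(545,88),(632,132)]},
'B':{'scene':[(447,293),(516,226),(695,303),(638,376)],'side':[(309,238),(224,178),(22,258),(103,318)]}}
off={'scene':(245,205),'side':(220,215)}
for k in D:
  for n in D[k]:
    p=hit(n,(np.array(D[k][n])+.5)/5-.5+off[n],.05)[:,:2]
    e=np.roll(p,-1,0)-p
    i=np.argsort(np.linalg.norm(e,axis=1))[-1]; 
    print(k,n,p.mean(0),np.linalg.norm(e,axis=1),np.degrees(np.arctan2(e[:,1],e[:,0]))%180)
for n,px in(('scene',[(412,221),(500,222),(511,272),(415,269)]),('side',[(236,320),(334,344),(281,439),(168,403)])):
    p=hit(n,px,.03)[:,:2];e=np.roll(p,-1,0)-p
    print('tray',n,p.mean(0),np.linalg.norm(e,axis=1),np.degrees(np.arctan2(e[:,1],e[:,0]))%180)
o=bot.get_obs();print(R.from_rotvec(o['eef_rot']).as_matrix())
E
```

```text
A scene [ 0.5055 -0.1068] [0.0545 0.0899 0.0502 0.0879] [162.4169  69.3933 160.2942  72.1326]
A side [ 0.5003 -0.1046] [0.0556 0.0894 0.0486 0.0861] [157.4143  73.1025 160.7568  68.6084]
B scene [0.6041 0.1062] [0.0532 0.0866 0.0515 0.0894] [156.6202  67.9644 159.6182  69.0404]
B side [0.5998 0.1079] [0.0545 0.0899 0.0507 0.0877] [156.5674  70.1798 158.9002  67.7296]
tray scene [0.466  0.3165] [0.2129 0.1795 0.2019 0.1719] [101.6375   1.6994  99.9164   4.9967]
tray side [0.4544 0.3192] [0.162  0.1904 0.1572 0.1882] [ 8.3642 96.5059  7.6056 97.9549]
[[ 0.9269  0.3753 -0.0003]
 [ 0.3753 -0.9269  0.001 ]
 [ 0.0001 -0.0011 -1.    ]]
```

Emit:
{"fn": "step_arm", "kwargs": {"series": [[[0,0,0,-7,100],[0,0,0,-7,100],[0,0,0,-7,100],[0,0,0,-7,100],[0,0,0,-7,100],[0,0,0,-7,100],[0,0,0,-6.5,100],[0,0,0,0,100]]]}}

```text
t: 0.77
eef_pos: [0.2064, -0.5097, 0.231]
eef_rot: [-2.559, -1.821, -0.0]
wrist_force: [0.3, 0.0, 0.0]
grip_width: 1.002
grasp_force: 0.0
```

Emit:
{"fn": "step_arm", "kwargs": {"series": [[[30,9,0,0,100],[30,9,0,0,100],[30,9,0,0,100],[30,9,0,0,100],[30,9,0,0,100],[30,9,0,0,100],[30,9,0,0,100],[30,9,0,0,100]]]}}

```text
t: 1.43
eef_pos: [0.3548, -0.306, 0.2312]
eef_rot: [-2.569, -1.808, 0.0]
wrist_force: [0.5, -0.2, 0.6]
grip_width: 1.001
grasp_force: 0.0
```

Emit:
{"fn": "step_arm", "kwargs": {"series": [[[30,9,0,0,100],[30,9,10,0,100],[30,9,15,0,100],[30,9,15,0,100],[30,9,20,0,100],[30,9,20,0,100],[30,9,20,0,100],[0,0,0,0,100]]]}}

```text
t: 2.1
eef_pos: [0.484, -0.1265, 0.1276]
eef_rot: [-2.562, -1.81, 0.004]
wrist_force: [-0.4, -0.6, -0.2]
grip_width: 0.995
grasp_force: 0.0
```

```bash
cat >> h.py <<'E'
def to(x,y,z,yawy=None):
    "remaining shift (mm, tool axes) and turn (deg) to world TCP x,y,z with tool y at angle yawy"
    o=bot.get_obs();M=R.from_rotvec(o['eef_rot']).as_matrix()
    s=M.T@(np.array([x,y,z])-o['eef_pos'])*1000
    a=np.degrees(np.arctan2(M[1,1],M[0,1]))
    print('t',round(o['t'],2),'pos',o['eef_pos'].round(4),'yaw',a.round(2),'shift',s.round(1),'turn',None if yawy is None else (a-yawy).round(2),
      'F',o['wrist_force'].round(2),'T',o['torque'].round(3),'w',round(o['grip_width'],3),'g',round(o['grasp_force'],1),'tilt',M[:,2].round(4))
E
python3 - <<'E'
from h import *
import cv2
to(.503,-.1057,.1,-19.5)
cv2.imwrite('pics/w1.png',bot.get_image('wrist'))
E
```

```text
t 2.1 pos [ 0.484  -0.1265  0.1276] yaw -19.52 shift [25.9 11.1 27.5] turn -0.02 F [-0.44 -0.61 -0.18] T [ 0.011 -0.014  0.04 ] w 0.995 g 0.0 tilt [-0.0046  0.0023 -1.    ]
```

View pics/w1.png

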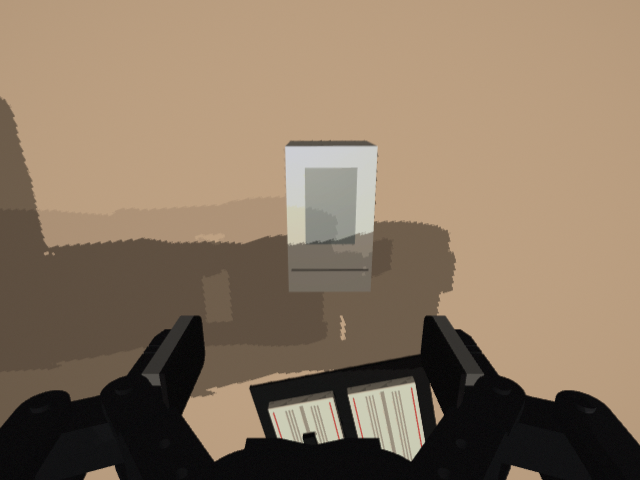

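Wrist: the carton lies straight between the fingers, its top corners at (286,147), (378,147), (371,292), (289,292).

```bash
cat >> h.py <<'E'
def whit(px,z):
    c=bot.camera_params('wrist');o=bot.get_obs();px=np.atleast_2d(px).astype(float)
    d=np.c_[(px[:,0]-c['cx'])/c['fx'],-(px[:,1]-c['cy'])/c['fy'],-np.ones(len(px))]
    M=R.from_rotvec(o['eef_rot']).as_matrix();H=c['hand_eye']
    d=d@(M@H[:3,:3]).T; e=o['eef_pos']+M@H[:3,3]
    return e+d*((z-e[2])/d[:,2])[:,None]
E
python3 - <<'E'
from h import *
p=whit([(286,147),(378,147),(371,292),(289,292)],.05)[:,:2];e=np.roll(p,-1,0)-p
print(p.mean(0),np.linalg.norm(e,axis=1),np.degrees(np.arctan2(e[:,1],e[:,0]))%180)
to(*p.mean(0),.1,-19.5)
E
```

```text
[ 0.49959462 -0.11419414] [0.05232268 0.09085419 0.05284012 0.09093834] [160.51944435  70.78815719 160.61173015  70.46193486]
t 2.15 pos [ 0.4836 -0.1283  0.1293] yaw -19.49 shift [18.6 10.5 29.2] turn 0.01 F [ 0.28 -0.25  0.19] T [ 0.038 -0.048  0.04 ] w 1.004 g 0.0 tilt [-0.0035  0.0013 -1.    ]
```

Emit:
{"fn": "step_arm", "kwargs": {"series": [[[12,5,10,0,100],[12,5,20,0,100],[0,0,20,0,100],[0,0,9,0,100],[0,0,0,0,100],[0,0,0,0,100]]]}}

```text
t: 2.65
eef_pos: [0.5009, -0.1118, 0.0729]
eef_rot: [2.566, 1.812, -0.0]
wrist_force: [-0.3, -1.0, 0.2]
grip_width: 0.996
grasp_force: 0.0
```

```bash
python3 -c "
from h import *
to(.501,-.1095,.015,-19.5)"
```

```text
t 2.65 pos [ 0.5009 -0.1118  0.0729] yaw -19.57 shift [ 2.2 -0.7 57.9] turn -0.07 F [-0.26 -0.98  0.23] T [-0.023  0.029  0.011] w 0.996 g 0.0 tilt [ 0.e+00 -1.e-04 -1.e+00]
```

Emit:
{"fn": "step_arm", "kwargs": {"series": [[[2,-0.5,20,0,100],[0,0,20,0,100],[0,0,12,0,100],[0,0,6,0,100],[0,0,0,0,100],[0,0,0,0,40],[0,0,0,0,40],[0,0,0,0,40]]], "squeeze": 40}}

```text
t: 3.32
eef_pos: [0.5016, -0.1092, 0.0153]
eef_rot: [2.564, 1.813, 0.001]
wrist_force: [-9.3, 3.9, 24.4]
grip_width: 0.607
grasp_force: 18.0
```

Emit:
{"fn": "step_arm", "kwargs": {"series": [[[0,0,0,0,40],[0,0,0,0,40],[0,0,0,0,40],[0,0,0,0,40],[0,0,0,0,40],[0,0,0,0,40]]]}}

```text
t: 3.82
eef_pos: [0.5016, -0.1092, 0.0153]
eef_rot: [2.564, 1.814, 0.001]
wrist_force: [-1.8, -0.3, 5.8]
grip_width: 0.608
grasp_force: 42.2
```

```bash
python3 -c "
from h import *
to(.501,-.1095,.015,-19.5)"
```

```text
t 3.82 pos [ 0.5016 -0.1092  0.0153] yaw -19.45 shift [-0.5 -0.5  0.3] turn 0.05 F [-1.77 -0.31  5.81] T [ 0.056  0.452 -0.059] w 0.608 g 42.2 tilt [ 1.2e-03 -4.0e-04 -1.0e+00]
```

Emit:
{"fn": "step_arm", "kwargs": {"series": [[[0,0,-5,0,40],[0,0,-10,0,40],[0,0,-10,0,40],[0,0,-5,0,40],[0,0,0,0,40],[0,0,0,0,40],[0,0,0,0,40],[0,0,0,0,40]]]}}

```text
t: 4.48
eef_pos: [0.501, -0.109, 0.0439]
eef_rot: [-2.564, -1.814, 0.001]
wrist_force: [-1.4, -1.3, -3.7]
grip_width: 0.604
grasp_force: 43.2
```

Emit:
{"fn": "step_arm", "kwargs": {"series": [[[0,0,0,0,40],[0,0,0,0,40],[0,0,0,0,40]]]}}

```text
t: 4.73
eef_pos: [0.5011, -0.109, 0.0441]
eef_rot: [-2.565, -1.814, 0.0]
wrist_force: [-1.0, -0.7, -4.2]
grip_width: 0.603
grasp_force: 43.2
```

Emit:
{"fn": "step_arm", "kwargs": {"series": [[[0,0,0,0,40]]]}}

```text
t: 4.82
eef_pos: [0.5012, -0.1091, 0.0442]
eef_rot: [-2.565, -1.814, 0.0]
wrist_force: [0.0, 0.2, -3.8]
grip_width: 0.602
grasp_force: 43.2
```

```bash
python3 -c "
from h import *
to(.501,-.1095,.015,-19.5)"
```

```text
t 4.82 pos [ 0.5012 -0.1091  0.0442] yaw -19.45 shift [-0.5 -0.  29.2] turn 0.05 F [ 0.03  0.16 -3.79] T [0.018 0.041 0.019] w 0.602 g 43.2 tilt [-2.e-04  0.e+00 -1.e+00]
```

It weighs about 3.8 N, so this is the full one. Carry it high to the tray.

Emit:
{"fn": "step_arm", "kwargs": {"series": [[[0,0,-15,0,40],[0,0,-25,0,40],[0,0,-25,0,40],[8,-4,-20,0,40],[16,-8,-15,0,40],[24,-11,-5,0,40],[27,-12.5,0,0,40],[27,-12.5,0,0,40]]]}}

```text
t: 5.48
eef_pos: [0.4898, 0.0041, 0.1498]
eef_rot: [2.565, 1.813, 0.001]
wrist_force: [0.6, 0.2, -4.6]
grip_width: 0.601
grasp_force: 43.8
```

Emit:
{"fn": "step_arm", "kwargs": {"series": [[[27,-12.5,0,0,40],[27,-12.5,0,0,40],[27,-12.5,0,0,40],[27,-12.5,0,0,40],[27,-12.5,0,0,40],[27,-12.5,0,0,40],[27,-12.5,0,0,40],[27,-12.5,0,0,40]]]}}

```text
t: 6.15
eef_pos: [0.4671, 0.2415, 0.1493]
eef_rot: [-2.565, -1.814, 0.0]
wrist_force: [-0.1, 0.1, -4.0]
grip_width: 0.599
grasp_force: 43.8
```

Emit:
{"fn": "step_arm", "kwargs": {"series": [[[27,-12.5,0,0,40],[20,-10,0,-3,40],[10,-5,0,-6,40],[0,0,0,-6,40],[0,0,0,-6,40],[0,0,0,-5.5,40],[0,0,0,0,40],[0,0,0,0,40]]]}}

```text
t: 6.82
eef_pos: [0.46, 0.3028, 0.1492]
eef_rot: [-2.084, -2.351, 0.0]
wrist_force: [-0.3, 0.4, -4.3]
grip_width: 0.604
grasp_force: 43.6
```

```bash
python3 - <<'E'
from h import *
import cv2
to(.46,.318,.0205,7)
a=bot.get_image('side');cv2.imwrite('pics/s2.png',a)
E
```

```text
t 6.82 pos [0.46   0.3028 0.1492] yaw 6.87 shift [ 15.1   1.9 128.7] turn -0.13 F [-0.33  0.38 -4.34] T [ 0.027  0.043 -0.019] w 0.604 g 43.6 tilt [-2.e-04 -1.e-04 -1.e+00]
```

View pics/s2.png

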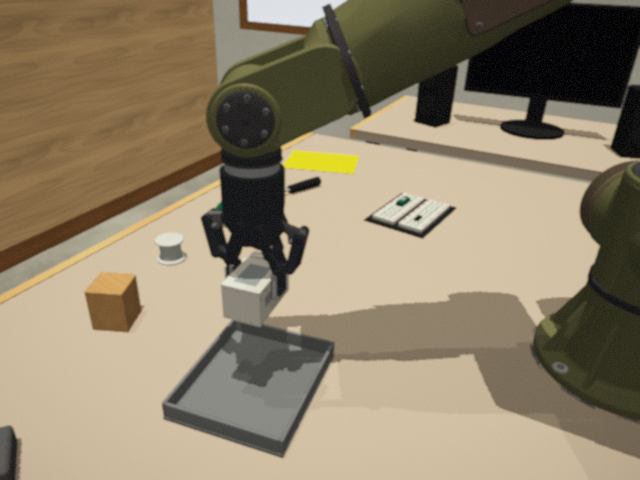

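Side: the carton is level in the grip at about (252,290), above the tray and lined up with it. Now lower it.

Emit:
{"fn": "step_arm", "kwargs": {"series": [[[8,1,0,0,40],[7,1,15,0,40],[0,0,25,0,40],[0,0,25,0,40],[0,0,25,0,40],[0,0,18,0,40],[0,0,10,0,40],[0,0,0,0,40]]]}}

```text
t: 7.53
eef_pos: [0.4593, 0.3178, 0.0293]
eef_rot: [-2.081, -2.352, 0.005]
wrist_force: [0.6, 0.2, -3.9]
grip_width: 0.603
grasp_force: 43.5
```

Emit:
{"fn": "step_arm", "kwargs": {"series": [[[0,0,2,0,40],[0,0,2,0,40],[0,0,1,0,40],[0,0,1,0,40],[0,0,1,0,40],[0,0,1,0,40],[0,0,0,0,40],[0,0,0,0,40]]]}}

```text
t: 8.2
eef_pos: [0.4602, 0.318, 0.0234]
eef_rot: [-2.081, -2.354, -0.0]
wrist_force: [-0.4, 0.2, -4.1]
grip_width: 0.602
grasp_force: 43.6
```

```bash
python3 -c "
from h import *
to(.46,.318,.0205,7)"
```

```text
t 8.2 pos [0.4602 0.318  0.0234] yaw 7.04 shift [ 0.  -0.2  2.9] turn 0.04 F [-0.43  0.22 -4.14] T [-0.014 -0.033 -0.018] w 0.602 g 43.6 tilt [ 0.  0. -1.]
```

Emit:
{"fn": "step_arm", "kwargs": {"series": [[[0,0,0.7,0,40],[0,0,0.7,0,40],[0,0,0.6,0,40],[0,0,0,0,40],[0,0,0,0,40]]]}}

```text
t: 8.62
eef_pos: [0.4602, 0.318, 0.0213]
eef_rot: [-2.081, -2.354, 0.0]
wrist_force: [0.3, -0.1, -4.2]
grip_width: 0.602
grasp_force: 43.5
```

Emit:
{"fn": "step_arm", "kwargs": {"series": [[[0,0,0.5,0,40],[0,0,0.5,0,40],[0,0,0,0,40],[0,0,0,0,40]]]}}

```text
t: 8.95
eef_pos: [0.4602, 0.318, 0.0204]
eef_rot: [2.081, 2.354, 0.0]
wrist_force: [-0.1, -1.1, -0.9]
grip_width: 0.602
grasp_force: 43.8
```

Emit:
{"fn": "step_arm", "kwargs": {"series": [[[0,0,0.3,0,40],[0,0,0,0,40],[0,0,0,0,62],[0,0,0,0,65],[0,0,0,0,75],[0,0,0,0,90],[0,0,0,0,90],[0,0,0,0,90]]]}}

```text
t: 9.62
eef_pos: [0.4602, 0.318, 0.02]
eef_rot: [-2.081, -2.354, -0.0]
wrist_force: [0.7, 0.6, -0.3]
grip_width: 0.897
grasp_force: 0.0
```

Emit:
{"fn": "step_arm", "kwargs": {"series": [[[0,0,0,0,90],[0,0,-5,0,90],[0,0,-15,0,90],[0,0,-25,0,90],[0,0,-30,0,90],[0,0,-30,0,90],[0,0,-20,0,90],[0,0,0,0,90]]]}}

```text
t: 10.28
eef_pos: [0.4617, 0.3189, 0.15]
eef_rot: [2.079, 2.352, 0.011]
wrist_force: [0.8, 0.7, 0.3]
grip_width: 0.9
grasp_force: 0.0
```

```bash
python3 - <<'E'
from h import *
import cv2
to(.46,.318,.0205,7)
a=bot.get_image('side');cv2.imwrite('pics/s3.png',a)
E
```

```text
t 10.28 pos [0.4617 0.3189 0.15  ] yaw 7.05 shift [ -1.1  -2.6 129.5] turn 0.05 F [0.83 0.7  0.31] T [-0.044 -0.061 -0.036] w 0.9 g 0.0 tilt [ 0.0063  0.0038 -1.    ]
```

View pics/s3.png

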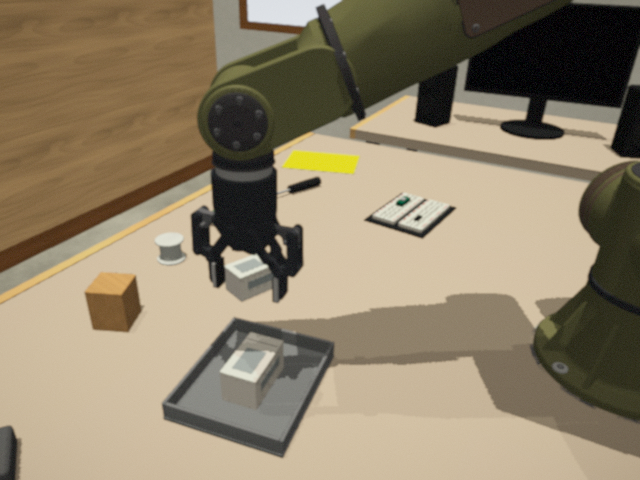

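The side picture shows the full carton flat in the tray at about (252,370). The other carton is still where it stood, at about (254,275), and the gripper is clear of everything.

```bash
python3 -c "
from plant import bot
print(bot.hand_in())"
```

```text
the job is handed in; nothing more can be done
None
```

The full carton (about 3.8–4.2 N on lifting) is flat in the grey tray, the empty one was never touched, and the job was handed in at about 10 s.

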